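# Probe an old bolt hole and plug it flush

### The arm

A 6-joint arm with a two-finger parallel gripper is mounted at the origin on the work surface. World frame = base frame: x ahead of the robot, y to its left, z up, the work surface at z = 0. Lengths are in mm, angles in rad, forces in N, time in s.
With the tool pointing down it reaches from about 350 to 775 mm from the base axis. Payload 7.3 kg.
Tool frame: the origin (TCP) lies midway between the tips of the shut fingers; the grasp point (between the pads) lies 19 mm behind it; z points along the fingers, y is the line along which they close (so a half turn about z gives the same grasp; the last joint's range is limited). The gripper opens to 92 mm and grips with 3 to 60 N. Pads are 19 mm wide; open, the fingers measure 130 mm over their backs; the gripper's body (75 mm by 190 mm) begins 47 mm behind the grasp point.
Start: joints at [-1.48, 0.342, 1.524, -0, 1.275, -0.146], TCP at [123.183, -510.363, 226.741] pointing down, gripper open.
Joint ranges: [-2.53, 2.53], [-0.77, 2.02], [0.04, 2.7], [-1, 4.14], [0.28, 2.66], [-3.11, 3.11]. Speed limits (rad/s): [2.57, 2.57, 3.14, 3.14, 3.14, 3.14].

### API

Orientations are given as [roll, pitch, yaw] about the fixed x, y, z axes, in that order (R = Rz(yaw) Ry(pitch) Rx(roll)).
In Python, from plant import get_obs, capture, camera_model, close_job, search_frame, regions_of, pinpoint gives the robot as it stands. The module is installed in compiled form; this text tells all that it offers.
- The arm moves only by the shell command python3 -m pendant 'ROWS'. ROWS is JSON, one flat list of numbers, 7 for each row, row after row: the shift along the tool's x, y, z in units of 30 mm (1.0 is 30 mm), then the turn, a rotation vector about the tool's x, y, z in units of 4 degrees (1.0 is 4 degrees), then the closure, from -1 (fully open) to 1 (shut), so that 0 is half open. In form: [dx, dy, dz, wx, wy, wz, gripper, dx, dy, dz, wx, wy, wz, gripper, ...]. A call has 1 to 12 rows; each row shifts and turns the commanded pose from where the row before left it, along the tool's axes as they then stand; what a row does not reach is not made up. A row lasts 1/10 s, in which the tool goes at most 50 mm and 8.59 degrees, less where a joint would pass 70% of its speed; a pose out of reach is approached as far as the arm can. A call with a number of a shift or a turn outside -1 to 1 is refused whole. A call with a gripper value outside its range is refused whole. The fingers move at their own pace and stop on an object; the grip force is fixed at half the most. Time passes only in rows, so rows that do not move let the fingers close. It gives the time, the measured TCP pose, the force, the opening and the grip force at its end, in the units of the state.
- get_obs(): the state, without advancing time (a new reading comes with each control period).
- capture(name): name is "scene" or "side" or "wrist"; returns the picture (384x512x3 uint8, red, green, blue); there is no depth.
- camera_model(name): a dict with "fov_y" (degrees; the focal length in pixels is half the picture's height over the tangent of half this angle, whatever the lens; pixels are square), "cx", "cy" (the principal point, pixels), "pose" (4x4, takes a point from camera to world coordinates). Camera axes: x right, y up, looking along -z (the intrinsics and any distortion apply to the point x, -y, -z); pixel columns grow to the right and rows downward; lengths in mm; the calibration is good to about 2 mm. A picture is of the moment at which its call begins: read the wrist's pose just before it. camera_model takes no time and is no camera call; for the wrist camera it gives the pose at the moment of the call.
- close_job(): hands the job in; it is judged then, once.
Trained networks look in the newest picture that a camera, given by its name, has taken for a name from the list of things; names that differ only in an ending like _2 or _b are one class to them, and where a whole thing is asked for, a point or a joint stands for the part that bears it (a point fixed in the world has none). Each returns a list of dicts, best first, with "score" (0 to 1); they miss things now and then, are a little off and sometimes report something else, mostly with a low value. They report only what shows in the picture. A call takes as long as a camera call. They do not tell look-alikes from the thing itself.
- search_frame(camera, thing): "location" ([column, row] in pixels, amid what is visible of it).
- regions_of(camera, thing): "pixels" (384x512 bool, what is visible of it) and "location" ([column, row] in pixels, amid what is visible of it).
- pinpoint(camera, thing): "location" ([column, row] in pixels: a listed point, or the origin of a listed thing).
The state is a dict: "time": time; "joint_positions": joint angles; "dq": joint speeds; "tau": joint torques, N m; "tool_pos": TCP position; "tcp_rot": TCP orientation; "contact_force": force on the tool from outside, world axes, zero at the start; "moment": the same for the moment, N m; "grip_width": finger opening in mm; "finger_force": force on a finger pad.
Only numpy, scipy, OpenCV 4.12 (cv2) and the standard library are available. Lean on these libraries where they do the work, as an engineer would, in place of code of your own. Each camera call takes 0.05 s, during which the arm holds its last target. There are 200 camera calls.

### The job

Take the depth rod from its stand, feel the bottom of the bolt hole in the crate post with it, and stand the rod back in its stand. Then pick from the sloped bin a wooden plug as long as the hole is deep and put it fully home in the hole, so that its end is flush with the wood. Leave the other plugs in the bin and do not disturb the jar, the tin or the screwdriver.

Things in the scene. Friction and masses are not known exactly. Their poses are not given: they have to be found in the camera images.
- post: Wooden crate post lying flat, fixed: 200 (its x) x 80 (its y) x 55 mm high; 12 mm high slat stubs at its corners reach 70 mm from its centre line. Origin: centre of the underside, z up. A round blind hole, 23 mm wide with 1.5 mm chamfer, opens upwards in the middle of its top. It is 22, 30 or 38 mm deep, to be found by feel: the bottom is rigid.
- hole_mouth (a point): Centre of the hole's mouth, level with the post's top face, 55 mm above the table; axes as the post's.
- bin: Open wooden bin fixed to the table, 150 mm along its slope x 240 mm (its y): 2 rows x 3 compartments, each 67 x 73 mm, a plug standing in the middle of each. The floor slopes 20 degrees, low side at its -x, which faces away from the robot; its 5 mm walls and dividers rise 12 mm square to it. Origin: on the table under the centre, z up; the floor's upper face is 43 mm above it there.
- rod: Depth rod: steel shaft 8 mm thick, 60 mm long, under a round wooden handle 26 mm thick, 75 mm tall (60 to 135 mm above the tip, straight up to 130 mm). Origin: the shaft's lower tip; z points up the handle. Starts upright in the stand, the handle's lower shoulder resting on the stand's top, tip 5 mm above the table. 50 to 100 g.
- stand: Dark wooden block 70 x 70 x 65 mm, fixed to the table, with an upright through hole 14 mm wide in the middle of its top. Origin: centre of its underside.
- jar: Bystander: closed glass jar, 66 mm wide, 90 mm tall, not part of the job. Origin: centre of its underside.
- screwdriver: Bystander: screwdriver 200 mm long lying on the table, along its x, tip at +x, not part of the job.
- tin: Bystander: closed metal tin, 70 mm wide, 70 mm tall, not part of the job. Origin: centre of its underside.
- plug22_lo: Loose plain wooden filler plug, a cylinder 20 mm thick and 22 mm long with 1 mm chamfers at both ends, about 12 g. Origin: centre of its lower end; z along its axis, square to the bin's floor at the start. It stands in a compartment in the lower (farther from the robot) row.
- plug22_lo_mid (a point): Middle of that plug's axis, 11 mm from each end.
- plug30_lo: Loose plain wooden filler plug, a cylinder 20 mm thick and 30 mm long with 1 mm chamfers at both ends, about 16 g. Origin: centre of its lower end; z along its axis, square to the bin's floor at the start. It stands in a compartment in the lower (farther from the robot) row.
- plug30_lo_mid (a point): Middle of that plug's axis, 15 mm from each end.
- plug38_lo: Loose plain wooden filler plug, a cylinder 20 mm thick and 38 mm long with 1 mm chamfers at both ends, about 21 g. Origin: centre of its lower end; z along its axis, square to the bin's floor at the start. It stands in a compartment in the lower (farther from the robot) row.
- plug38_lo_mid (a point): Middle of that plug's axis, 19 mm from each end.
- plug22_hi: Loose plain wooden filler plug, a cylinder 20 mm thick and 22 mm long with 1 mm chamfers at both ends, about 12 g. Origin: centre of its lower end; z along its axis, square to the bin's floor at the start. It stands in a compartment in the upper (nearer) row.
- plug22_hi_mid (a point): Middle of that plug's axis, 11 mm from each end.
- plug30_hi: Loose plain wooden filler plug, a cylinder 20 mm thick and 30 mm long with 1 mm chamfers at both ends, about 16 g. Origin: centre of its lower end; z along its axis, square to the bin's floor at the start. It stands in a compartment in the upper (nearer) row.
- plug30_hi_mid (a point): Middle of that plug's axis, 15 mm from each end.
- plug38_hi: Loose plain wooden filler plug, a cylinder 20 mm thick and 38 mm long with 1 mm chamfers at both ends, about 21 g. Origin: centre of its lower end; z along its axis, square to the bin's floor at the start. It stands in a compartment in the upper (nearer) row.
- plug38_hi_mid (a point): Middle of that plug's axis, 19 mm from each end.
Not all that is in view belongs to the job. What is shaped like the plug22_hi but black or turquoise is not meant.

How it is judged:
By the outcome, as a careful person would: the job done as asked, in the order asked, and still so for the second after the job is handed in, with the robot touching nothing.
It also fails if it takes over 67 s, if anything falls off the work surface, if the arm or the gripper's body presses on something with over 40 N, if the wrist force passes 120 N, or if a joint passes its speed limit or range.

## Working session

There is one attempt and no reset: what is moved stays moved. The work goes in short steps, Python scripts to look and compute and a shell command to move; the robot and the scene stay as the last step left them, time stands still between calls to the robot, and variables do not carry over. Pictures are saved under pics/ and viewed, at most 10 in all, crops included, and the job is handed in when it is done.

```bash
mkdir -p pics; cat > h.py <<'E'
import numpy as np, cv2
from plant import *
def snap(c,f=None):
    m=camera_model(c); p=capture(c)
    if f: cv2.imwrite('pics/'+f,p[:,:,::-1])
    return p,m
def foc(m): return 192/np.tan(np.radians(m['fov_y'])/2)
def ray(m,px):
    T=np.array(m['pose']);f=foc(m)
    d=T[:3,:3]@np.array([(px[0]-m['cx'])/f,-(px[1]-m['cy'])/f,-1]); return T[:3,3],d/np.linalg.norm(d)
def onz(m,px,z):
    o,d=ray(m,px); return o+d*(z-o[2])/d[2]
def tri(a,b):
    (o1,d1),(o2,d2)=a,b
    A=np.stack([d1,-d2],1); s=np.linalg.lstsq(A,o2-o1,rcond=None)[0]
    p,q=o1+d1*s[0],o2+d2*s[1]; return (p+q)/2,np.linalg.norm(p-q)
def proj(m,P):
    T=np.array(m['pose']);f=foc(m);c=T[:3,:3].T@(np.asarray(P)-T[:3,3]);return m['cx']-f*c[0]/c[2],m['cy']+f*c[1]/c[2]
E
python3 - <<'E'
from h import *
np.set_printoptions(precision=1,suppress=True)
ps=[]
for c in('scene','side'):
    p,m=snap(c); ps.append(p); print(c,{k:v for k,v in m.items() if k!='pose'},np.array(m['pose']).tolist())
    for t in['hole_mouth','post','bin','rod','stand','jar','tin','screwdriver','plug22_lo','plug30_lo','plug38_lo','plug22_hi','plug30_hi','plug38_hi']:
        r=pinpoint(c,t); print(t,[(np.round(x['location'],1).tolist(),round(x['score'],2)) for x in r[:3]])
cv2.imwrite('pics/a.png',cv2.resize(np.hstack(ps),(800,300),interpolation=cv2.INTER_AREA)[:,:,::-1])
o=get_obs();print(o['time'],o['tool_pos'],o['tcp_rot'])
E
```

```text
scene {'fov_y': 50.89271983264975, 'cx': 256.32298802829104, 'cy': 188.1084466170687} [[-0.8190455387518231, -0.41430206512554274, 0.39688563123832854, 958.7309013412051], [0.5735700442116659, -0.5750297822811788, 0.5834022230611463, 586.6561442784906], [-0.013483687691561072, 0.7054746971524708, 0.7086068316378737, 771.7436612207155], [0.0, 0.0, 0.0, 1.0]]
hole_mouth [([285.5, 215.4], 0.75)]
post [([281.5, 229.6], 0.63)]
bin [([230.6, 156.2], 0.88)]
rod [([372.0, 287.9], 0.67)]
stand [([369.9, 289.6], 0.86), ([257.2, 150.7], 0.2)]
jar [([177.9, 221.8], 0.68)]
tin [([147.7, 187.0], 0.86), ([369.7, 286.5], 0.23)]
screwdriver [([293.0, 328.6], 0.84)]
plug22_lo [([218.7, 149.7], 0.45)]
plug30_lo [([204.5, 138.6], 0.59), ([178.1, 219.3], 0.25)]
plug38_lo [([236.9, 133.0], 0.59), ([221.7, 124.5], 0.36), ([216.4, 149.3], 0.29)]
plug22_hi [([276.2, 190.6], 0.59), ([255.4, 156.2], 0.58), ([288.8, 154.1], 0.52)]
plug30_hi [([224.6, 122.7], 0.62), ([255.8, 151.8], 0.52), ([288.8, 328.5], 0.28)]
plug38_hi [([237.3, 135.1], 0.41)]
side {'fov_y': 46.81223377677284, 'cx': 258.2638520878773, 'cy': 
[... 190 characters left out ...]
0.00070250892716046, 0.7905380855660525, 0.6124124768085378, 630.8748046825664], [0.0, 0.0, 0.0, 1.0]]
hole_mouth [([231.9, 176.4], 0.91), ([176.9, 152.3], 0.36)]
post [([234.1, 194.3], 0.78)]
bin [([294.2, 295.1], 0.84)]
rod []
stand [([175.0, 156.1], 0.72), ([338.9, 301.9], 0.26)]
jar [([352.2, 215.6], 0.76), ([177.8, 153.5], 0.31)]
tin [([403.4, 254.2], 0.97)]
screwdriver [([246.2, 140.5], 0.86)]
plug22_lo [([311.5, 274.8], 0.61)]
plug30_lo [([334.0, 310.0], 0.65)]
plug38_lo [([287.8, 249.8], 0.75)]
plug22_hi [([337.8, 302.9], 0.69), ([236.7, 228.7], 0.5), ([199.5, 281.7], 0.46)]
plug30_hi [([300.2, 317.2], 0.82)]
plug38_hi [([277.4, 281.5], 0.67)]
1.5 [ 123.2 -510.4  226.7] [3.1 0.  0.2]
```

View pics/a.png

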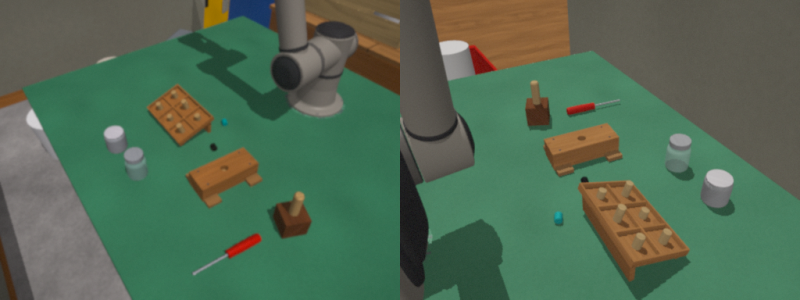

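Both views show the post mid-table, the bin with six plugs, the stand with the rod at scene px (372,288) / side px (175,156), and black and turquoise decoys outside the bin. Next I triangulate.

```bash
python3 - <<'E'
from h import *
np.set_printoptions(precision=1,suppress=True)
a,b=camera_model('scene'),camera_model('side'); print([k for k in a])
for n,p,q in[('hole',(285.5,215.4),(231.9,176.4)),('stand',(369.9,289.6),(175,156.1)),('post',(281.5,229.6),(234.1,194.3)),('bin',(230.6,156.2),(294.2,295.1)),('jar',(177.9,221.8),(352.2,215.6)),('tin',(147.7,187),(403.4,254.2)),('sd',(293,328.6),(246.2,140.5)),
 ('22lo',(218.7,149.7),(311.5,274.8)),('30lo',(204.5,138.6),(334,310)),('38lo',(236.9,133),(287.8,249.8)),('38lo',(236.9,150),(287.8,249.8)),('30hi',(224.6,122.7),(300.2,317.2)),('38hi',(237.3,135.1),(277.4,281.5)),('22hi',(255.4,156.2),(255,240))]:
    print(n,*tri(ray(a,p),ray(b,q)),onz(a,p,0),onz(b,q,0))
# rod handle & post outline
for c in('scene','side'):
    p,m=snap(c)
    for t in('rod','post','bin'):
        r=regions_of(c,t)
        for x in r[:2]:
            k=x['pixels'].astype(np.uint8); print(c,t,round(x['score'],2),x['location'],cv2.boundingRect(k),k.sum())
    if c=='side': cv2.imwrite('pics/b.png',cv2.resize(p[130:380,150:400],(600,600),interpolation=2)[:,:,::-1])
E
```

```text
['fov_y', 'cx', 'cy', 'pose']
hole [550.2 109.3  52. ] 3.603650301200323 [522.5  74.    0. ] [579.3 176.5   0. ]
stand [496.3 343.6 -10.9] 4.502959544262736 [505.  346.1   0. ] [489.9 329.3   0. ]
post [555.2 106.8   0.7] 8.33420228149954 [558.7 104.6   0. ] [552.3 110.3   0. ]
bin [ 513.6 -203.    -0.5] 4.800493033890827 [ 512. -201.    0.] [ 515.4 -204.5    0. ]
jar [751.5 -73.8  -9.1] 0.22482785078566278 [753.8 -66.    0. ] [743.8 -81.7   0. ]
tin [ 761.9 -223.4   -0.6] 5.027012346955898 [ 763.8 -225.     0. ] [ 758.7 -223.     0. ]
sd [692.6 317.3  -5.6] 0.005541757768414329 [694.5 319.3   0. ] [688.4 309.    0. ]
22lo [ 547.  -206.3   38.3] 1.8187448436549087 [ 524.8 -247.1    0. ] [ 569.7 -179.8    0. ]
30lo [ 545.7 -282.9   28.3] 6.8137998636613935 [ 532.6 -318.6    0. ] [ 558.2 -265.3    0. ]
38lo [ 506.2 -178.8   95.9] 12.12694463044684 [ 436.3 -283.4    0. ] [ 565.7 -102.5    0. ]
38lo [ 525.1 -151.8   63. ] 11.304373632712162 [ 481.5 -214.     0. ] [ 565.7 -102.5    0. ]
30hi [ 474.8 -283.5   55.6] 3.655891595179769 [ 438.8 -352.3    0. ] [ 498.8 -249.5    0. ]
38hi [ 479.2 -207.    59. ] 3.601204181620727 [ 441.1 -273.8    0. ] [ 505.4 -162.9    0. ]
22hi [ 492.2 -100.8   59.6] 0.2545127917634931 [ 453.  -158.4    0. ] [521.9 -46.3   0. ]
scene rod 0.97 [381.7, 261.8] (371, 247, 18, 30) 362
scene post 0.85 [282.7, 227.8] (239, 190, 97, 76) 3810
scene post 0.72 [231.5, 146.9] (189, 108, 85, 79) 3124
scene bin 0.73 [233.3, 146.4] (189, 109, 85, 78) 3195
scene bin 0.36 [216.7, 151.8] (215, 147, 7, 9) 46
side rod 0.86 [171.8, 120.2] (167, 103, 14, 31) 331
side rod 0.69 [292.4, 241.5] (284, 231, 16, 21) 227
side post 0.86 [230.9, 188.5] (184, 157, 101, 69) 4141
side post 0.3 [292.4, 289.7] (228, 231, 141, 128) 8219
side bin 0.64 [291.5, 291.4] (228, 231, 142, 128) 8358
side bin 0.41 [176.6, 147.8] (161, 123, 31, 37) 916
```

View pics/b.png

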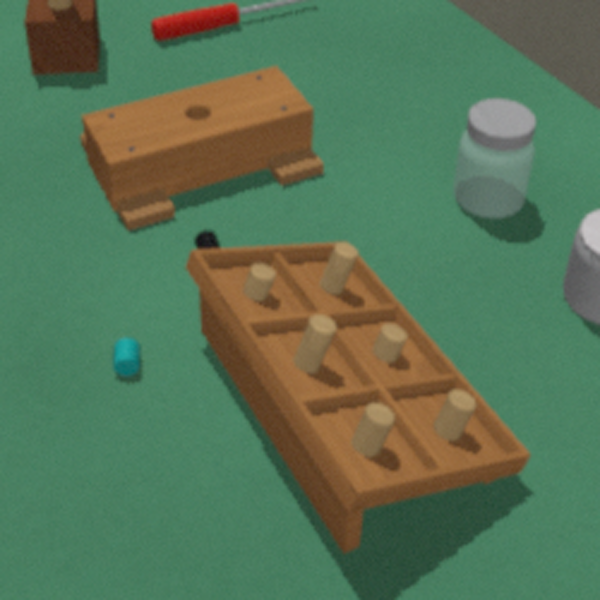

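The crop shows the bin's upper row (from the post end) as 22, 38, 30 and the lower row as 38, 22, 30. The black and turquoise lookalikes lie outside the bin on the table. Now the rod position and the route.

```bash
cat >> h.py <<'E'
from scipy.spatial.transform import Rotation as Ro
def rows(pos,rpy,o=None):
    "shift needed in tool axes (units of 30 mm) and turn (units of 4 deg)"
    o=o or get_obs(); R=Ro.from_euler('xyz',o['tcp_rot']); G=Ro.from_euler('xyz',rpy)
    return R.inv().apply(np.asarray(pos)-o['tool_pos'])/30, np.degrees((R.inv()*G).as_rotvec())/4
E
python3 - <<'E'
from h import *
np.set_printoptions(precision=2,suppress=True)
a,b=camera_model('scene'),camera_model('side')
print('rod',tri(ray(a,(381.7,261.8)),ray(b,(171.8,120.2))))
o=get_obs();print(o['time'],o['tool_pos'],o['tcp_rot'],o['grip_width'])
print(Ro.from_euler('xyz',o['tcp_rot']).as_matrix())
w=camera_model('wrist');T=np.array(w['pose']);print(w['fov_y'],T)
R=Ro.from_euler('xyz',o['tcp_rot']);print('cam in tool',R.inv().apply(T[:3,3]-o['tool_pos']),R.as_matrix().T@T[:3,:3])
for P in [(480,-150,240),(520,100,240),(480,290,240)]: print(P,rows(P,o['tcp_rot']))
E
```

```text
rod (array([497.66, 345.16,  95.73]), np.float64(2.5356706697559006))
1.9 [ 123.19 -510.37  226.75] [3.14 0.   0.24] 91.68895153480183
[[ 0.97  0.23 -0.  ]
 [ 0.23 -0.97 -0.  ]
 [-0.    0.   -1.  ]]
67.73904567393288 [[   0.23    0.93    0.28  197.98]
 [  -0.97    0.22    0.07 -492.62]
 [  -0.     -0.29    0.96  384.45]
 [   0.      0.      0.      1.  ]]
cam in tool [  76.85    0.32 -157.7 ] [[-0.    0.96  0.29]
 [ 1.    0.    0.  ]
 [ 0.    0.29 -0.96]]
(480, -150, 240) (array([14.38, -8.89, -0.44]), array([0., 0., 0.]))
(520, 100, 240) (array([ 17.63, -16.67,  -0.44]), array([0., 0., 0.]))
(480, 290, 240) (array([ 17.82, -23.14,  -0.45]), array([0., 0., 0.]))
```

```bash
python3 -m pendant '[0.94,-0.5,-0.14,0,0,0,-1, 0.94,-0.5,-0.14,0,0,0,-1, 0.94,-0.5,-0.14,0,0,0,-1, 0.94,-0.5,-0.14,0,0,0,-1, 0.94,-0.5,-0.14,0,0,0,-1, 0.94,-0.5,-0.14,0,0,0,-1, 0.94,-0.5,-0.14,0,0,0,-1, 0.94,-0.5,-0.14,0,0,0,-1, 0.94,-0.5,-0.14,0,0,0,-1, 0.94,-0.5,-0.14,0,0,0,-1, 0.94,-0.5,-0.14,0,0,0,-1, 0.94,-0.5,-0.14,0,0,0,-1]'
python3 -m pendant '[0.94,-0.5,-0.14,0,0,0,-1, 0.94,-0.5,-0.14,0,0,0,-1, 0.94,-0.5,-0.14,0,0,0,-1, 0,0,0,0,0,0,-1]'
python3 - <<'E'
from h import *
np.set_printoptions(precision=2,suppress=True)
p,m=snap('wrist','c.png'); o=get_obs(); print(o['tool_pos'],o['tcp_rot'],o['time'])
for t in ['bin','plug22_lo','plug30_lo','plug38_lo','plug22_hi','plug30_hi','plug38_hi']:
    for x in pinpoint('wrist',t)[:3]: print(t,round(x['score'],2),np.round(x['location'],1),onz(m,x['location'],43))
E
```

```text
time: 3.1
tool_pos: [410.8, -255.0, 277.4]
tcp_rot: [3.141, -0.0, 0.237]
contact_force: [-0.2, -0.5, 0.4]
grip_width: 92.0
finger_force: 0.0
time: 3.5
tool_pos: [483.8, -190.2, 290.1]
tcp_rot: [3.141, -0.002, 0.24]
contact_force: [1.1, -1.1, -0.2]
grip_width: 91.7
finger_force: 0.0
[ 482.44 -191.33  289.65] [ 3.14 -0.    0.24] 3.55
bin 0.95 [269.9 143. ] [ 515.12 -196.38   43.  ]
bin 0.61 [269.4 166.3] [ 482.74 -203.88   43.  ]
plug22_lo 0.69 [282.9 121.8] [ 547.41 -206.61   43.  ]
plug22_lo 0.67 [213.8 152.3] [ 483.55 -122.36   43.  ]
plug30_lo 0.66 [328.1 134.9] [ 545.23 -272.38   43.  ]
plug38_lo 0.59 [223.9 104.6] [ 550.3  -123.19   43.  ]
plug22_hi 0.64 [193.1 209. ] [ 392.36 -108.59   43.  ]
plug22_hi 0.6 [213.6 154.4] [ 480.55 -122.66   43.  ]
plug22_hi 0.57 [141.3 118.8] [505.13 -16.87  43.  ]
plug30_hi 0.71 [321.  183.1] [ 476.49 -283.31   43.  ]
plug30_hi 0.56 [271.1 141.7] [ 517.27 -197.57   43.  ]
plug38_hi 0.53 [266.4 170.7] [ 475.46 -201.27   43.  ]
```

View pics/c.png

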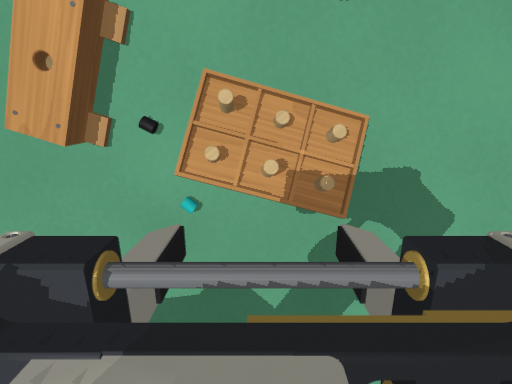

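The wrist view shows the bin with the 22/38/30 upper row at (212,154), (270,168), (327,184). The lower row, 38/22/30, is at (225,97), (282,118), (339,131). The decoys are at (148,124) and (190,204), and the hole is at (43,61). On to the rod.

```bash
python3 -m pendant '[0.26,-0.96,0.13,0,0,0,-1, 0.26,-0.96,0.13,0,0,0,-1, 0.26,-0.96,0.13,0,0,0,-1, 0.26,-0.96,0.13,0,0,0,-1, 0.26,-0.96,0.13,0,0,0,-1, 0.26,-0.96,0.13,0,0,0,-1, 0.26,-0.96,0.13,0,0,0,-1, 0.26,-0.96,0.13,0,0,0,-1, 0.26,-0.96,0.13,0,0,0,-1]'
python3 - <<'E'
from h import *
np.set_printoptions(precision=2,suppress=True)
p,m=snap('wrist'); print('hole',[(x['score'],x['location'],onz(m,x['location'],55)) for x in pinpoint('wrist','hole_mouth')[:2]])
cv2.imwrite('pics/d.png',p[:,:,::-1])
E
python3 -m pendant '[0.26,-0.96,0.13,0,0,0,-1, 0.26,-0.96,0.13,0,0,0,-1, 0.26,-0.96,0.13,0,0,0,-1, 0.26,-0.96,0.13,0,0,0,-1, 0.26,-0.96,0.13,0,0,0,-1, 0.26,-0.96,0.13,0,0,0,-1, 0.26,-0.96,0.13,0,0,0,-1, 0.26,-0.96,0.13,0,0,0,-1, 0.26,-0.96,0.13,0,0,0,-1,0,0,0,0,0,0,-1]'
python3 - <<'E'
from h import *
np.set_printoptions(precision=2,suppress=True)
p,m=snap('wrist','e.png'); o=get_obs(); print(o['tool_pos'],o['tcp_rot'],o['time'])
for x in pinpoint('wrist','stand')[:1]: print('stand',x['score'],x['location'],onz(m,x['location'],0))
for x in pinpoint('wrist','rod')[:2]: print('rod',x['score'],x['location'],onz(m,x['location'],5))
for x in regions_of('wrist','rod')[:1]: print(x['score'],x['location'],cv2.boundingRect(x['pixels'].astype(np.uint8)))
E
```

```text
time: 4.8
tool_pos: [488.9, 76.7, 254.6]
tcp_rot: [3.141, -0.0, 0.236]
contact_force: [-0.4, -0.0, 0.1]
grip_width: 91.8
finger_force: 0.0
hole [(0.97, [247.1, 116.0], array([549.95, 107.67,  55.  ]))]
time: 5.9
tool_pos: [496.4, 346.2, 218.5]
tcp_rot: [-3.141, 0.001, 0.239]
contact_force: [0.3, -0.8, 0.4]
grip_width: 92.0
finger_force: 0.0
[496.57 344.6  218.83] [3.14 0.   0.24] 5.95
stand 0.95 [259.3, 165.1] [498.49 348.23   0.  ]
rod 0.74 [261.8, 164.9] [500.49 345.3    5.  ]
0.81 [264.8, 188.6] (250, 164, 31, 43)
```

View pics/e.png

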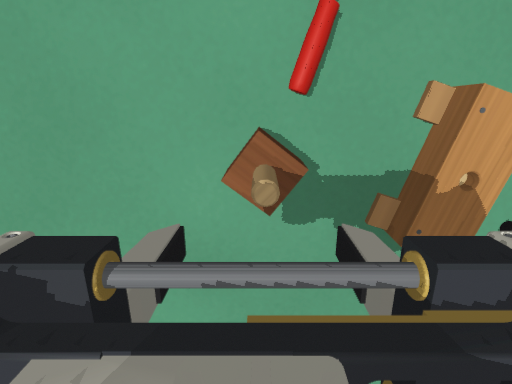

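The stand is at (265,172) with the rod's handle top at about (264,193), and the open fingers straddle it. I check the handle top against the calibration.

```bash
python3 - <<'E'
from h import *
np.set_printoptions(precision=2,suppress=True)
m=camera_model('wrist')
print(onz(m,(264.5,192),140),proj(m,(498,345.5,140)),proj(m,(498,345.5,65)))
print(rows((498,345.5,91),(np.pi,0,get_obs()['tcp_rot'][2])))
E
```

```text
[504.05 340.88 140.  ] (np.float64(257.69642709630864), np.float64(197.29667676003487)) (np.float64(258.2917024925467), np.float64(177.08917559352923))
(array([ 0.05, -0.07,  4.29]), array([ 0.01, -0.  , -0.  ]))
```

```bash
python3 -m pendant '[0.07,0.04,0.95,0,0,0,-1, 0.06,0.04,0.95,0,0,0,-1, 0,0,0.05,0,0,0,-1,0,0,0,0,0,0,-1]'
python3 - <<'E'
from h import *
np.set_printoptions(precision=2,suppress=True)
p,m=snap('wrist'); o=get_obs(); print(o['tool_pos'])
for c in ('wrist',):
  for t in('rod','stand'):
    for x in regions_of(c,t)[:1]:
        k=x['pixels'].astype(np.uint8); print(t,x['score'],x['location'],cv2.boundingRect(k),cv2.minAreaRect(np.argwhere(k)[:,::-1].astype(np.float32)))
for z in (65,140): print(z,[np.round(proj(m,(x,y,z)),1) for x,y in((498,345.5),(503,341))])
cv2.imwrite('pics/f.png',cv2.resize(p[60:300,130:400],(675,600))[:,:,::-1])
E
```

```text
time: 6.5
tool_pos: [501.1, 342.1, 161.5]
tcp_rot: [3.141, 0.0, 0.236]
contact_force: [-0.4, -0.6, -0.1]
grip_width: 91.9
finger_force: 0.0
[501.63 342.62 162.44]
rod 0.85 [259.6, 211.7] (241, 180, 37, 59) ((257.1903381347656, 209.68955993652344), (57.74552917480469, 35.86384582519531), 80.90972137451172)
stand 0.6 [256.5, 183.2] (208, 134, 104, 106) ((260.2697448730469, 188.89599609375), (79.24015045166016, 81.7779541015625), 37.30394744873047)
65 [array([255.8, 195.8]), array([261.8, 191.8])]
140 [array([254.1, 228.6]), array([262.3, 223.4])]
```

View pics/f.png

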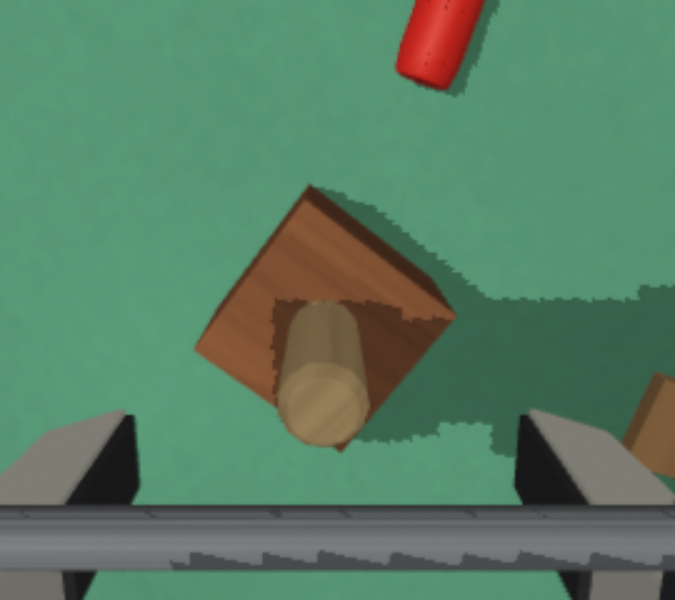

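The handle top is at crop (323,403), midway between the fingers at 136 and 516. Descend and grip.

```bash
python3 -m pendant '[0.05,0,0.8,0,0,0,-1, 0,0,0.8,0,0,0,-1, 0,0,0.6,0,0,0,-1, 0,0,0.18,0,0,0,-1,0,0,0,0,0,0,1,0,0,0,0,0,0,1,0,0,0,0,0,0,1,0,0,0,0,0,0,1,0,0,0,0,0,0,1,0,0,0,0,0,0,1]'
python3 -c "
from h import *
o=get_obs();print(o['tool_pos'],o['tcp_rot'],o['contact_force'],o['grip_width'],o['finger_force'])"
```

```text
time: 7.65
tool_pos: [502.4, 343.4, 89.8]
tcp_rot: [-3.142, -0.0, 0.237]
contact_force: [0.8, -0.0, 0.6]
grip_width: 48.6
finger_force: 0.0
[502.36629929 343.43083932  89.84826837] [-3.14157425e+00 -3.73814122e-04  2.36793930e-01] [ 0.84869673 -0.03008438  0.56196017] 48.57920835990923 0.0
```

```bash
python3 -m pendant '[0,0,0,0,0,0,1,0,0,0,0,0,0,1,0,0,0,0,0,0,1,0,0,0,0,0,0,1,0,0,0,0,0,0,1,0,0,0,0,0,0,1]'
```

```text
time: 8.25
tool_pos: [502.3, 343.4, 89.5]
tcp_rot: [3.141, 0.0, 0.237]
contact_force: [0.1, -0.5, -0.7]
grip_width: 25.5
finger_force: 30.0
```

```bash
python3 -m pendant '[0,0,-0.5,0,0,0,1,0,0,-1,0,0,0,1,0,0,-1,0,0,0,1,0,0,-0.5,0,0,0,1, -0.04,1,0,0,0,0,1,-0.04,1,0,0,0,0,1,-0.04,1,0,0,0,0,1,-0.04,1,0,0,0,0,1,-0.04,1,0,0,0,0,1,-0.04,1,0,0,0,0,1,-0.04,1,0,0,0,0,1,-0.02,0.6,0,0,0,0,1]'
python3 -m pendant '[0,0.4,0,0,0,0,1,0,0,0.8,0,0,0,1,0,0,0,0,0,0,1]'
python3 - <<'E'
from h import *
np.set_printoptions(precision=2,suppress=True)
a,ma=snap('scene');b,mb=snap('side');o=get_obs();print(o['tool_pos'],o['contact_force'])
cv2.imwrite('pics/g.png',np.hstack([cv2.resize(a[140:260,220:340],(400,400)),cv2.resize(b[100:220,170:290],(400,400))])[:,:,::-1])
t=o['tool_pos']-[0,0,84.7];print('tip',proj(ma,t),proj(mb,t))
E
```

```text
time: 9.45
tool_pos: [547.3, 117.6, 179.6]
tcp_rot: [3.141, 0.0, 0.235]
contact_force: [0.0, 0.3, -0.1]
grip_width: 25.1
finger_force: 30.0
time: 9.75
tool_pos: [548.1, 107.7, 153.1]
tcp_rot: [-3.141, 0.005, 0.236]
contact_force: [-1.0, -0.3, -0.2]
grip_width: 25.3
finger_force: 30.0
[549.52 108.39 155.53] [ 0.2   0.48 -0.92]
tip (np.float64(286.5584280482371), np.float64(209.58242148960213)) (np.float64(232.31756662299088), np.float64(169.86581309338106))
```

View pics/g.png

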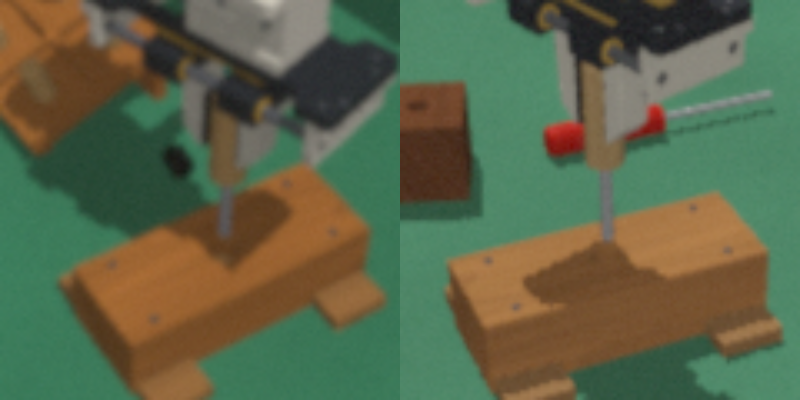

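The tip is over the hole in both views (scene crop (226,237), side crop (605,240)), matching the model. Feeling down.

```bash
python3 -m pendant '[0,0,0.5,0,0,0,1,0,0,0.5,0,0,0,1,0,0,0,0,0,0,1]'; python3 -m pendant '[0,0,0.1,0,0,0,1,0,0,0.1,0,0,0,1,0,0,0.07,0,0,0,1,0,0,0,0,0,0,1]'
```

```text
time: 10.15
tool_pos: [549.0, 108.5, 124.8]
tcp_rot: [-3.141, 0.002, 0.238]
contact_force: [-0.3, -0.8, -0.4]
grip_width: 25.3
finger_force: 30.0
time: 10.55
tool_pos: [549.9, 108.0, 117.6]
tcp_rot: [3.141, -0.0, 0.237]
contact_force: [-0.4, -0.9, -1.2]
grip_width: 25.4
finger_force: 30.0
```

```bash
python3 -m pendant '[0,0,0.07,0,0,0,1,0,0,0.05,0,0,0,1,0,0,0,0,0,0,1]'; python3 -m pendant '[0,0,0.05,0,0,0,1,0,0,0.05,0,0,0,1,0,0,0,0,0,0,1]'
```

```text
time: 10.85
tool_pos: [551.0, 108.2, 117.1]
tcp_rot: [3.141, -0.004, 0.237]
contact_force: [-3.7, -0.1, 18.7]
grip_width: 25.4
finger_force: 30.0
time: 11.15
tool_pos: [553.1, 108.6, 116.3]
tcp_rot: [3.14, -0.01, 0.237]
contact_force: [-2.7, 1.6, 28.6]
grip_width: 25.5
finger_force: 30.0
```

Contact at tip z ≈ 32.5, so the depth is 22 mm. Lift out and go back over the stand.

```bash
python3 -m pendant '[0,0,-0.33,0,0,0,1,0,0,-1,0,0,0,1,0,0,-1,0,0,0,1, 0.04,-1,0,0,0,0,1,0.04,-1,0,0,0,0,1,0.04,-1,0,0,0,0,1,0.04,-1,0,0,0,0,1,0.04,-1,0,0,0,0,1,0.04,-1,0,0,0,0,1,0.04,-1,0,0,0,0,1,0.02,-0.6,0,0,0,0,1,0,-0.4,0,0,0,0,1]'
python3 -m pendant '[0,0,0,0,0,0,1,0,0,0,0,0,0,1]'
python3 - <<'E'
from h import *
np.set_printoptions(precision=2,suppress=True)
os=[]
a,ma=snap('scene');os.append(get_obs());b,mb=snap('side');os.append(get_obs());snap('wrist');os.append(get_obs())
P=np.mean([o['tool_pos'] for o in os],0);print(P,rows((502.4,343.4,P[2]),(np.pi,0,.237)))
cv2.imwrite('pics/i.png',np.hstack([cv2.resize(a[220:310,320:410],(400,400)),cv2.resize(b[70:190,110:230],(400,400))])[:,:,::-1])
t=P-[0,0,84.7];print('tip',proj(ma,t),proj(mb,t))
E
```

```text
time: 12.35
tool_pos: [501.9, 344.5, 180.7]
tcp_rot: [3.141, 0.0, 0.238]
contact_force: [0.6, 0.1, -0.6]
grip_width: 25.3
finger_force: 30.0
time: 12.55
tool_pos: [502.5, 342.6, 180.6]
tcp_rot: [3.141, 0.0, 0.237]
contact_force: [0.6, -0.3, -0.6]
grip_width: 25.0
finger_force: 30.0
[502.69 342.29 180.79] (array([-0.  , -0.04,  0.  ]), array([ 0.01,  0.  , -0.02]))
tip (np.float64(378.26347584185436), np.float64(262.13955579251797)) (np.float64(173.6050809205624), np.float64(119.91040342807703))
```

View pics/i.png

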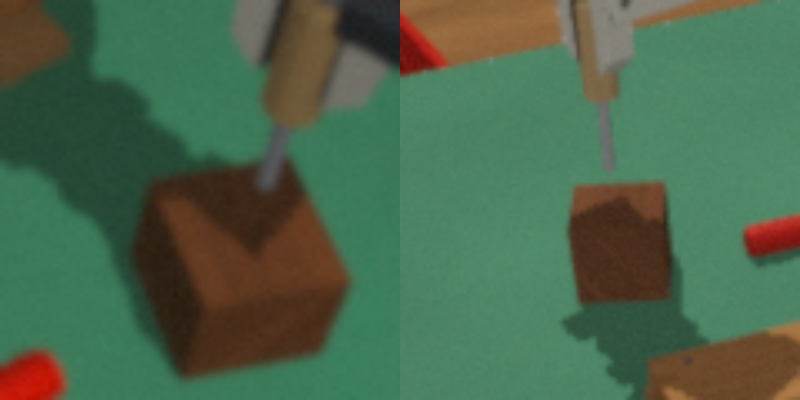

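The tip is above the stand's hole and matches the model in both views. Lower in steps.

```bash
python3 -m pendant '[0,0,0.5,0,0,0,1,0,0,0.5,0,0,0,1,0,0,0.2,0,0,0,1,0,0,0,0,0,0,1]'; python3 -m pendant '[0,0,0.3,0,0,0,1,0,0,0.3,0,0,0,1,0,0,0,0,0,0,1]'
```

```text
time: 13.1
tool_pos: [502.5, 342.8, 144.2]
tcp_rot: [3.141, 0.001, 0.236]
contact_force: [-0.0, 0.9, -1.3]
grip_width: 25.3
finger_force: 30.0
time: 13.4
tool_pos: [502.2, 343.1, 125.5]
tcp_rot: [3.141, 0.001, 0.237]
contact_force: [1.4, 0.7, -1.0]
grip_width: 25.2
finger_force: 30.0
```

```bash
python3 -m pendant '[0,0,0.5,0,0,0,1,0,0,0.5,0,0,0,1,0,0,0.12,0,0,0,1,0,0,0.02,0,0,0,1]'; python3 -m pendant '[0,0,0,0,0,0,0,0,0,0,0,0,0,0,0,0,0,0,0,0,0,0,0,0,0,0,0,0,0,0,-0.4,0,0,0,0,0,0,-0.8,0,0,0,0,0,0,-1,0,0,0,0,0,0,-1,0,0,0,0]'
python3 -c "
from h import *
np.set_printoptions(precision=2,suppress=True)
p,m=snap('side');print([(x['score'],x['location'])for x in regions_of('side','rod')[:2]])
m=camera_model('wrist');o=get_obs();print(o['tool_pos'])
for a in('scene','side'):
  m=camera_model(a);print(proj(m,(502,343,103)))
"
```

```text
time: 13.8
tool_pos: [502.3, 343.3, 92.4]
tcp_rot: [3.141, 0.001, 0.237]
contact_force: [1.0, -0.2, -1.8]
grip_width: 25.5
finger_force: 30.0
time: 14.6
tool_pos: [502.2, 343.4, 190.5]
tcp_rot: [-3.142, -0.0, 0.237]
contact_force: [0.5, -1.0, 0.3]
grip_width: 45.6
finger_force: 0.0
[(0.74, [294.6, 240.7]), (0.54, [171.8, 119.9])]
[504.41 344.55 194.45]
(np.float64(379.4797362783102), np.float64(260.2006086069391))
(np.float64(172.91828453660753), np.float64(117.38095750226604))
```

The rod is back: side px (171.8,119.9) against (171.8,120.2) before. A 22 mm plug is needed. The candidates in wrist picture c are plug22_hi (212,154) and plug22_lo (282,118); the black (148,124) and turquoise (190,204) ones are decoys. I choose plug22_hi, natural wood in the upper row's corner and easiest to reach. Working out its pose and the approach.

```bash
python3 - <<'E'
from h import *
np.set_printoptions(precision=3,suppress=True)
o=get_obs();m=camera_model('wrist');T=np.array(m['pose'])
R=Ro.from_euler('xyz',o['tcp_rot']).as_matrix()
X=np.eye(4);X[:3,:3]=R;X[:3,3]=o['tool_pos'];C=np.linalg.inv(X)@T
Y=np.eye(4);Y[:3,:3]=Ro.from_euler('xyz',[3.141,0,.237]).as_matrix();Y[:3,3]=[482.9,-191,289.8]
m2=dict(m);m2['pose']=Y@C
cs=[onz(m2,p,z) for p,z in(((205,71),28.6),((368,117),28.6),((347,216),80),((178,173),80))]
print(np.array(cs),np.mean(cs,0)); e=cs[1]-cs[0];f=cs[2]-cs[3];print('psi',-np.arctan2(-e[0],-e[1]),-np.arctan2(-f[0],-f[1]),np.linalg.norm(e),np.linalg.norm(f))
n20=np.radians(20)
for psi in(-.02,):
  u=np.array([np.cos(psi),np.sin(psi),0]);n=u*np.sin(n20)+[0,0,np.cos(n20)]
  for top in(212,153.5),:print('22hi top seen',onz(m2,top,55.3+22*np.cos(n20))-22*n)
  for b in(213.7,153.5),:print('nn base',onz(m2,b,55.3))
  G=np.array([481,-123,55.3])+n*80
  print(G,rows(G,(np.pi,n20,psi)))
E
```

```text
[[ 585.695  -89.158   28.6  ]
 [ 580.29  -324.573   28.6  ]
 [ 446.081 -322.52    80.   ]
 [ 451.627  -87.368   80.   ]] [ 515.923 -205.905   54.3  ]
psi -0.022956291389628306 -0.023578483367131184 235.47750901959182 235.21779817945549
22hi top seen [ 479.071 -125.329   55.3  ]
nn base [ 483.187 -125.099   55.3  ]
[ 508.356 -123.547  130.475] (array([-3.554, 15.203,  2.065]), array([ 0.594, -5.103,  3.651]))
```

```bash
python3 -m pendant '[-0.206,0.957,0,0,0,0,-0.3,-0.206,0.957,0,0,0,0,-0.3,-0.206,0.957,0,0,0,0,-0.3,-0.206,0.957,0,0,0,0,-0.3,-0.206,0.957,0,0,0,0,-0.3,-0.206,0.957,0,0,0,0,-0.3,-0.206,0.957,0,0,0,0,-0.3,-0.206,0.957,0,0,0,0,-0.3,-0.206,0.957,0,0,0,0,-0.3,-0.206,0.957,0,0,0,0,-0.3,-0.206,0.957,0,0,0,0,-0.3,-0.206,0.957,0,0,0,0,-0.3]'
python3 -m pendant '[-0.206,0.957,0.37,0,0,0,-0.3,-0.206,0.957,0.37,0,0,0,-0.3,-0.206,0.957,0.37,0,0,0,-0.3,-0.206,0.957,0.37,0,0,0,-0.3,0,0,0,0.1,-0.85,0.61,-0.3,0,0,0,0.1,-0.85,0.61,-0.3,0,0,0,0.1,-0.85,0.61,-0.3,0,0,0,0.1,-0.85,0.61,-0.3,0,0,0,0.1,-0.85,0.61,-0.3,0,0,0,0.1,-0.85,0.61,-0.3,0,0,0,0,0,0,-0.3]'
python3 - <<'E'
from h import *
np.set_printoptions(precision=2,suppress=True)
p,m=snap('wrist'); o=get_obs(); print(o['tool_pos'],o['tcp_rot'])
cv2.imwrite('pics/j.png',p[:,:,::-1])
for t in('plug22_hi','plug22_hi_mid'):
    for x in pinpoint('wrist',t)[:3]: print(t,round(x['score'],2),np.round(x['location'],1),onz(m,x['location'],55.3+(10.3 if 'mid' in t else 0)))
n=np.array([np.sin(.349)*1,-.023*np.sin(.349),np.cos(.349)]);B=np.array([481,-125.5,55.3])
print([np.round(proj(m,B+n*k),1) for k in(0,11,22)],rows(B+9*n,(np.pi,.349,-.023)))
E
```

```text
time: 15.9
tool_pos: [510.7, -10.1, 188.8]
tcp_rot: [3.142, 0.0, 0.237]
contact_force: [0.3, -0.1, 0.3]
grip_width: 59.8
finger_force: 0.0
time: 17.0
tool_pos: [514.3, -126.3, 143.2]
tcp_rot: [3.137, 0.359, -0.022]
contact_force: [-0.8, 0.1, -0.5]
grip_width: 59.4
finger_force: 0.0
[ 514.11 -126.28  143.48] [ 3.14  0.36 -0.02]
plug22_hi 0.63 [254.6 193.9] [ 482.14 -120.89   55.3 ]
plug22_hi 0.55 [139.8 155.4] [524.77 -26.82  55.3 ]
plug22_hi_mid 0.94 [258.6 196.7] [ 486.85 -124.7    65.6 ]
plug22_hi_mid 0.61 [233.4 237.1] [436.88 -98.59  65.6 ]
plug22_hi_mid 0.6 [259.6 113.3] [ 562.92 -127.33   65.6 ]
[array([259.6, 194.8]), array([259.7, 198.6]), array([259.7, 202.7])] (array([ 0.01, -0.01,  2.86]), array([0.07, 0.11, 0.02]))
```

View pics/j.png

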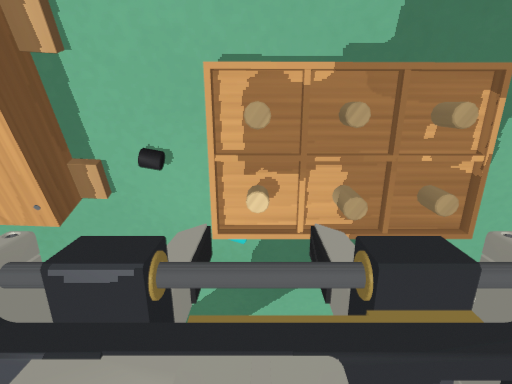

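The plug22_hi top is at (257,202), plain wood and short, in the upper row's corner. The black one at (151,159) and the turquoise at (238,240) lie outside the bin. Predicted (260,203), so I correct 1 mm and descend along the floor's normal.

```bash
python3 -m pendant '[0,-0.04,0.6,0.07,0.11,0,0.3,0,0,0.6,0,0,0,0.3,0,0,0.5,0,0,0,0.3,0,0,0.3,0,0,0,0.3,0,0,0,0,0,0,0.3]'; python3 -m pendant '[0,0,0.4,0,0,0,0.3,0,0,0.3,0,0,0,0.3,0,0,0.14,0,0,0,0.3,0,0,0,0,0,0,0.3]'
python3 -c "
from h import *
np.set_printoptions(precision=2,suppress=True)
n=np.array([np.sin(.349)*1,-.023*np.sin(.349),np.cos(.349)]);B=np.array([481,-125.5,55.3])
P=get_obs();print((np.array(P['tool_pos'])-B)@n,rows(B+9*n,(np.pi,.349,-.023)),P['contact_force'])"
```

```text
time: 17.65
tool_pos: [492.3, -124.6, 87.5]
tcp_rot: [-3.141, 0.351, -0.022]
contact_force: [-0.6, -0.9, 0.2]
grip_width: 32.7
finger_force: 0.0
time: 18.05
tool_pos: [484.1, -124.4, 63.6]
tcp_rot: [-3.141, 0.351, -0.022]
contact_force: [-0.4, 0.2, -0.2]
grip_width: 32.0
finger_force: 0.0
8.866542438994003 (array([-0.  ,  0.04, -0.  ]), array([-0.01,  0.03,  0.01])) [-0.38  0.22 -0.17]
```

Close, then lift along the normal.

```bash
python3 -m pendant '[0,0,0,0,0,0,1,0,0,0,0,0,0,1,0,0,0,0,0,0,1,0,0,0,0,0,0,1]'; python3 -m pendant '[0,0,-0.4,0,0,0,1,0,0,-1,0,0,0,1,0,0,-1,0,0,0,1,0,0,-1,0,0,0,1,0,0,0,0,0,0,1]'
python3 - <<'E'
from h import *
np.set_printoptions(precision=2,suppress=True)
o=get_obs();print(o['tool_pos'],o['tcp_rot'])
print(rows((550,108.3,150),(np.pi,0,-.023)))
E
```

```text
time: 18.45
tool_pos: [484.9, -124.6, 64.5]
tcp_rot: [-3.142, 0.349, -0.022]
contact_force: [0.3, -0.5, 1.5]
grip_width: 17.9
finger_force: 30.0
time: 18.95
tool_pos: [522.6, -126.0, 164.5]
tcp_rot: [3.139, 0.341, -0.023]
contact_force: [1.2, 0.3, 0.2]
grip_width: 17.6
finger_force: 30.0
[ 522.64 -126.01  164.51] [ 3.14  0.34 -0.02]
(array([ 0.85, -7.83,  0.19]), array([0.04, 4.89, 0.01]))
```

```bash
python3 -m pendant '[0,0,0,0,0.7,0,1,0,0,0,0,0.9,0,1,0,0,0,0,0.9,0,1,0,0,0,0,0.9,0,1,0,0,0,0,0.9,0,1,0,0,0,0,0.59,0,1,0.1,-0.8,0,0,0,0,1,0.1,-1,0,0,0,0,1,0.1,-1,0,0,0,0,1,0.1,-1,0,0,0,0,1,0.1,-1,0,0,0,0,1,0.1,-1,0,0,0,0,1]'
python3 -m pendant '[0.1,-1,0.2,0,0,0,1,0.03,-0.7,0.5,0,0,0,1,0,-0.33,0.4,0,0,0,1,0,0,0,0,0,0,1,0,0,0,0,0,0,1]'
python3 - <<'E'
from h import *
np.set_printoptions(precision=2,suppress=True)
a,ma=snap('scene');o=get_obs();b,mb=snap('side');print(o['tool_pos'],o['tcp_rot'])
w,mw=snap('wrist')
A=lambda p,m,P,s:(lambda u,v:cv2.resize(p[v-s:v+s,u-s:u+s],(266,266),interpolation=2))(*[int(round(x)) for x in proj(m,P)])
P=np.array(o['tool_pos'])
cv2.imwrite('pics/k.png',np.hstack([A(a,ma,P-[0,0,25],36),A(b,mb,P-[0,0,25],36),cv2.resize(w[90:300,150:360],(266,266))])[:,:,::-1])
for n,m in(('scene',ma),('side',mb)):print(n,[np.round(proj(m,q),1) for q in(P,P-[0,0,9],(550,108.3,55))],[(round(x['score'],2),x['location']) for x in pinpoint(n,'hole_mouth')[:1]],[(round(x['score'],2),x['location']) for x in search_frame(n,'plug22_hi')[:3]])
E
```

```text
time: 20.15
tool_pos: [541.2, 49.4, 160.0]
tcp_rot: [-3.141, 0.009, -0.022]
contact_force: [0.3, 0.1, 0.1]
grip_width: 17.8
finger_force: 30.0
time: 20.65
tool_pos: [546.3, 108.3, 126.8]
tcp_rot: [3.141, 0.009, -0.022]
contact_force: [0.3, -0.2, 0.1]
grip_width: 17.8
finger_force: 30.0
[546.65 108.03 127.26] [ 3.14  0.01 -0.02]
scene [array([288.5, 192. ]), array([288.3, 194.8]), array([286.1, 214.1])] [(0.73, [228.6, 154.1])] [(0.55, [272.4, 188.8])]
side [array([230.3, 148.5]), array([230.4, 152.1]), array([232.8, 175.7])] [(0.88, [230.1, 175.7])] [(0.53, [203.1, 274.7])]
```

View pics/k.png

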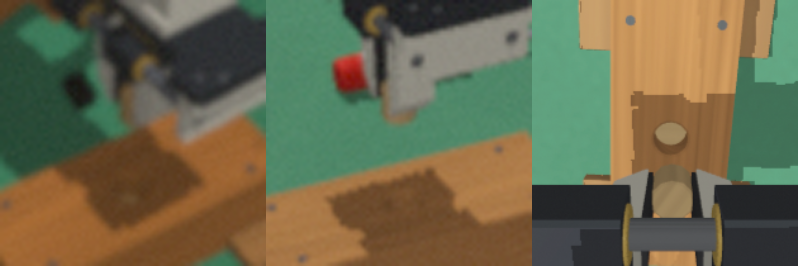

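The plug is held between the fingers (wrist crop (672,195)), with the hole ahead at crop (671,133). I refine the hole and plug offsets.

```bash
python3 - <<'E'
from h import *
np.set_printoptions(precision=1,suppress=True)
for i in range(2):
    w,m=snap('wrist');o=get_obs();P=np.array(o['tool_pos'])
    for t,z in(('hole_mouth',55),):
        for x in pinpoint('wrist',t)[:2]:print(t,round(x['score'],2),np.array(x['location']),onz(m,x['location'],z),'rel TCP',onz(m,x['location'],z)-P)
R=regions_of('wrist','plug22_hi')
for x in R[:3]:
    k=x['pixels'].astype(np.uint8);print(x['score'],x['location'],cv2.boundingRect(k),k.sum())
print([np.array(proj(m,P+[0,0,d])) for d in(-9,0,13)])
g=cv2.cvtColor(w,cv2.COLOR_RGB2HSV)
# hole: gray profile rows through column 260
print(w[180:275:3,260].tolist())
print(w[245,225:300:3].tolist())
E
```

```text
hole_mouth 0.63 [257.3 200. ] [547.8 110.8  55. ] rel TCP [  1.2   2.2 -72.2]
hole_mouth 0.77 [261.5 197.3] [550.  107.4  55. ] rel TCP [  3.5  -1.3 -72.1]
hole_mouth 0.29 [261.7 232.2] [517.9 108.   55. ] rel TCP [-28.6  -0.8 -72.1]
0.93 [384.1, 231.0] (367, 221, 28, 22) 425
0.77 [260.4, 241.1] (245, 220, 33, 42) 1199
0.66 [439.7, 314.5] (427, 307, 28, 17) 357
[array([259.8, 233.4]), array([259.8, 239.8]), array([259.7, 250.2])]
[[135, 96, 58], [136, 96, 58], [139, 110, 73], [157, 134, 95], [158, 134, 95], [161, 137, 98], [161, 138, 97], [158, 135, 95], [121, 89, 58], [115, 80, 49], [110, 77, 46], [133, 94, 56], [136, 96, 56], [124, 96, 62], [115, 97, 68], [114, 96, 67], [115, 96, 67], [116, 97, 68], [143, 121, 86], [147, 124, 87], [154, 132, 93], [159, 136, 95], [159, 135, 96], [157, 134, 95], [155, 131, 93], [153, 130, 92], [153, 130, 91], [147, 124, 88], [68, 70, 72], [74, 76, 77], [77, 79, 81], [83, 84, 86]]
[[30, 32, 35], [120, 119, 112], [139, 138, 128], [139, 137, 128], [139, 137, 128], [30, 29, 30], [30, 30, 30], [150, 128, 90], [149, 127, 89], [146, 124, 87], [149, 126, 89], [158, 135, 95], [159, 135, 96], [156, 132, 94], [154, 130, 92], [153, 131, 92], [156, 132, 94], [114, 96, 70], [31, 31, 32], [75, 74, 70], [140, 138, 129], [140, 137, 128], [140, 138, 129], [31, 32, 35], [35, 37, 40]]
```

The relative offset is small, and the chamfers give about 4 mm of capture. Shift +2 mm in x and go down, feeling for contact.

```bash
python3 -m pendant '[0.07,0,0.6,0,-0.12,0,1,0,0,0.6,0,0,0,1,0,0,0.5,0,0,0,1,0,0,0.2,0,0,0,1,0,0,0,0,0,0,1]'; python3 -m pendant '[0,0,0.1,0,0,0,1,0,0,0.05,0,0,0,1,0,0,0,0,0,0,1]'
```

```text
time: 21.75
tool_pos: [546.9, 108.9, 68.3]
tcp_rot: [-3.142, 0.02, -0.022]
contact_force: [0.1, -0.3, 0.2]
grip_width: 17.7
finger_force: 30.0
time: 22.05
tool_pos: [547.9, 109.0, 65.7]
tcp_rot: [-3.141, 0.016, -0.022]
contact_force: [-0.6, -0.0, -0.4]
grip_width: 17.8
finger_force: 30.0
```

```bash
python3 -m pendant '[0.04,0,-0.05,0,0.25,0,1,0,0,0,0,0,0,1]'; python3 -m pendant '[0,0,0.1,0,0,0,1,0,0,0.06,0,0,0,1,0,0,0,0,0,0,1]'
python3 - <<'E'
from h import *
np.set_printoptions(precision=1,suppress=True)
w,m=snap('wrist');s,ms=snap('side');c,mc=snap('scene')
P=np.array(get_obs()['tool_pos'])
f=lambda p,m:(lambda u,v:cv2.resize(p[v-25:v+25,u-25:u+25],(400,400),interpolation=2))(*[int(round(x)) for x in proj(m,P-[0,0,8])])
cv2.imwrite('pics/l.png',np.hstack([f(w,m),f(s,ms)])[:,:,::-1])
E
```

```text
time: 22.25
tool_pos: [549.0, 109.0, 67.4]
tcp_rot: [-3.141, -0.002, -0.022]
contact_force: [0.2, 0.6, 0.5]
grip_width: 18.1
finger_force: 30.0
time: 22.55
tool_pos: [548.7, 108.9, 61.7]
tcp_rot: [-3.141, 0.0, -0.022]
contact_force: [-0.6, 0.3, 0.8]
grip_width: 18.1
finger_force: 30.0
```

No force with the plug's end below the rim. A little further.

```bash
python3 -m pendant '[0,0,0.07,0,0,0,1,0,0,0.05,0,0,0,1,0,0,0,0,0,0,1]'
```

```text
time: 23.0
tool_pos: [548.7, 108.9, 58.2]
tcp_rot: [-3.141, -0.0, -0.022]
contact_force: [0.1, 0.5, -0.2]
grip_width: 17.6
finger_force: 30.0
```

```bash
python3 -m pendant '[0,0,0,0,0,0,0.4,0,0,0,0,0,0,0.2,0,0,0,0,0,0,0.1,0,0,0,0,0,0,0.1,0,0,-0.3,0,0,0,0,0,0,-0.7,0,0,0,0,0,0,-0.7,0,0,0,0,0,0,0,0,0,0,0]'
python3 - <<'E'
from h import *
np.set_printoptions(precision=1,suppress=True)
w,m=snap('wrist');s,ms=snap('side');c,mc=snap('scene');H=(550,108.3,55)
P=np.array(get_obs()['tool_pos']);print(P)
def f(p,m,r,n):
    u,v=[int(round(x)) for x in proj(m,H)];return cv2.resize(p[v-r:v+r,u-r:u+r],(n,n),interpolation=2)
cv2.imwrite('pics/n.png',np.hstack([f(w,m,36,400),f(s,ms,25,400)])[:,:,::-1])
E
```

```text
time: 23.8
tool_pos: [550.9, 109.1, 112.9]
tcp_rot: [-3.141, -0.007, -0.022]
contact_force: [0.5, -0.1, -0.3]
grip_width: 46.0
finger_force: 0.0
[548.5 108.9 109.2]
```

View pics/n.png

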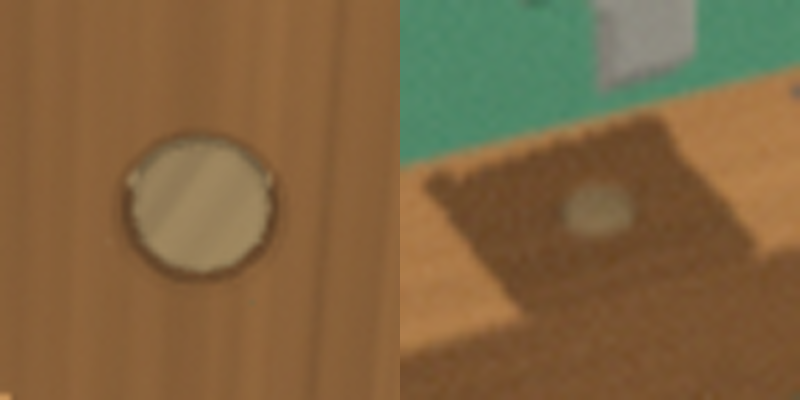

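The plug sits in the hole and looks flush (wrist crop (200,205)). I confirm with a light press of the shut fingertips.

```bash
python3 -m pendant '[0,0,0.4,0,0,0,1,0,0,0.4,0,0,0,1,0,0,0.4,0,0,0,1,0,0,0.2,0,0,0,1,0,0,0,0,0,0,1,0,0,0,0,0,0,1,0,0,0,0,0,0,1]'; python3 -m pendant '[0,0,0.1,0,0,0,1,0,0,0.1,0,0,0,1,0,0,0.1,0,0,0,1,0,0,0.08,0,0,0,1,0,0,0,0,0,0,1]'
```

```text
time: 24.65
tool_pos: [549.3, 109.0, 67.9]
tcp_rot: [-3.141, -0.002, -0.022]
contact_force: [0.3, 0.1, 0.0]
grip_width: 0.8
finger_force: 0.0
time: 25.15
tool_pos: [548.6, 108.9, 55.6]
tcp_rot: [-3.141, 0.0, -0.022]
contact_force: [1.0, 0.3, -0.4]
grip_width: 0.3
finger_force: 0.0
```

```bash
python3 -m pendant '[0,0,0.04,0,0,0,1,0,0,0.04,0,0,0,1,0,0,0,0,0,0,1]'
```

```text
time: 25.45
tool_pos: [549.1, 109.0, 55.2]
tcp_rot: [-3.141, -0.002, -0.022]
contact_force: [-3.7, -0.4, 12.2]
grip_width: 0.5
finger_force: 5.8
```

Contact is at z ≈ 55 with 12 N, so the plug is home and flush. Retreat, check the rest, and hand in.

```bash
python3 -m pendant '[0,0,-0.5,0,0,0,1,0,0,-1,0,0,0,1,0,0,-1,0,0,0,1,0,0,-1,0,0,0,1,0,0,-1,0,0,0,1,0,0,-0.5,0,0,0,1,0,0,0,0,0,0,1,0,0,0,0,0,0,1,0,0,0,0,0,0,1]'
python3 - <<'E'
from h import *
snap('side');snap('scene')
for c in('side','scene'):
    for t in('rod','jar','tin','screwdriver','plug38_hi','plug30_hi','plug38_lo','plug22_lo','plug30_lo'):
        print(c,t,[(round(x['score'],2),[round(v) for v in x['location']]) for x in pinpoint(c,t)[:2]])
w,m=snap('wrist');print([(x['score'],onz(m,x['location'],55)) for x in search_frame('wrist','plug22_hi')[:2]])
print(close_job())
E
```

```text
time: 26.35
tool_pos: [548.1, 108.9, 202.2]
tcp_rot: [-3.142, 0.002, -0.022]
contact_force: [0.0, -0.6, 0.1]
grip_width: 0.4
finger_force: 0.0
side rod [(0.5, [288, 250]), (0.49, [291, 238])]
side jar [(0.9, [350, 214]), (0.32, [403, 254])]
side tin [(0.95, [404, 254])]
side screwdriver [(0.59, [248, 141])]
side plug38_hi [(0.5, [277, 282])]
side plug30_hi [(0.76, [301, 318])]
side plug38_lo [(0.78, [286, 249])]
side plug22_lo [(0.75, [310, 276]), (0.23, [335, 312])]
side plug30_lo [(0.5, [334, 313])]
scene rod [(0.93, [372, 286]), (0.51, [220, 147])]
scene jar [(0.98, [179, 223])]
scene tin [(0.59, [146, 190])]
scene screwdriver [(0.75, [291, 325])]
scene plug38_hi []
scene plug30_hi [(0.47, [224, 123]), (0.24, [181, 218])]
scene plug38_lo [(0.57, [233, 169]), (0.56, [227, 123])]
scene plug22_lo [(0.59, [219, 148])]
scene plug30_lo [(0.64, [206, 137])]
[(0.64, array([509.02048044,  -2.58222359,  55.        ])), (0.56, array([553.09521133, 108.08183989,  55.        ]))]
the job is handed in; nothing more can be done
None
```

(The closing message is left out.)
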